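# Pop the filler piston out of its nest and trap it on the ramp

### The arm

A 6-joint arm with a two-finger parallel gripper is mounted at the origin on the work surface. World frame = base frame: x ahead of the robot, y to its left, z up, the work surface at z = 0. Lengths are in mm, angles in rad, forces in N, time in s.
With the tool pointing down it reaches from about 250 to 725 mm from the base axis. Payload 9.7 kg.
Tool frame: the origin (TCP) lies midway between the tips of the shut fingers; the grasp point (between the pads) lies 19 mm behind it; z points along the fingers, x is the direction in which the jaws open and shut, and the axes are right-handed (so a half turn about z gives the same grasp; the last joint's range is limited). The gripper opens to 85 mm and grips with 20 to 120 N. Pads are 22 mm wide; open, the fingers measure 114 mm over their backs; the gripper's body (76 mm by 85 mm) begins 54 mm behind the grasp point. The pads swing forward as they close: fully open they stand 13 mm farther back than shut.
Start: joints at [-1.325, 0.087, 0.176, 1.66, 0, 1.571], TCP at [133.83, -533.466, 205.184] pointing down, gripper open.
Joint ranges: [-3.13, 3.13], [-0.85, 1.81], [-1.15, 1.24], [-2.2, 2.28], [-1.44, 1.52], [-3.14, 3.14]. Speed limits (rad/s): [2.22, 2.22, 2.57, 3.14, 3.14, 3.14].

### API

Orientations are given as a unit quaternion [x, y, z, w].
In Python, from bench import sense, cams, ctrl gives the robot as it stands.
- The arm moves only by the tool apply_moves, never from a script. Its argument "plan" is a list of rows, each a list of 7 numbers: the shift along the world's x, y, z in cm, then the turn, a rotation vector about the world's x, y, z in rad, then the opening, from -1 (shut) to 1 (fully open). In form: [[tx, ty, tz, rx, ry, rz, claw], ...]. A call has 1 to 8 rows; each row is the pose to reach, as a shift and turn from the pose commanded when the call began; what a row does not reach only later rows make up. A row lasts 1/10 s, in which the tool goes at most 50 mm and 8.59 degrees, less where a joint would pass 70% of its speed; a pose out of reach is approached as far as the arm can. A call with a gripper value outside its range is refused whole. The fingers move at their own pace and stop on an object; the grip force is fixed at half the most. Time passes only in rows, so rows that repeat a pose let the fingers close. It gives the time, the measured TCP pose, the force and the opening at its end, in the units of the state.
- sense(): the state, without advancing time (a new reading comes with each control period).
- cams.grab_frame(name): name is "scene" or "top" or "wrist"; returns the picture (384x512x3 uint8, blue, green, red); there is no depth.
- cams.camera_info(name): a dict with "fx", "fy", "cx", "cy" (pixels), "k1" (the pictures are not rectified: a ray, as slopes to the right and down, at radius r is drawn at 1 + k1 r^2 times it, then the intrinsics apply), "rvec" (rotation vector, rad) and "tvec" (3), from world to camera coordinates, as OpenCV has them; the wrist camera has in their place "T_tool_cam" (4x4, takes a point from camera to tool coordinates, whose origin is the TCP and whose axes are the tool frame's). Camera axes: x right, y down, z forward; pixel columns grow to the right and rows downward; lengths in mm; the calibration is good to about 2 mm. A picture is of the moment at which its call begins: read the wrist's pose just before it. camera_info takes no time and is no camera call.
- ctrl.job_done(): hands the job in, once; it reports no verdict.
The state is a dict: "time": time; "q": joint angles; "joint_velocities": joint speeds; "joint_torque": joint torques, N m; "tcp_pos": TCP position; "orientation": TCP orientation; "contact_force": force on the tool from outside, world axes, zero at the start; "moment": the same for the moment, N m; "width": finger opening in mm.
Only numpy, scipy, OpenCV 4.12 (cv2) and the standard library are available. Lean on these libraries where they do the work, as an engineer would, in place of code of your own. Each camera call takes 0.05 s, during which the arm holds its last target. There are 200 camera calls.

### The job

Press the spring key of the white stand down with one finger so that the ejector pops the steel piston out of its nest, and stop the piston on the ramp with your other finger before it rolls off the end. Finish while holding: the key still pressed down, the piston lying still on the ramp against the other finger. Do not pick the piston up, do not push it out by hand, and leave the other things on the table where they are.

Things in the scene. Friction and masses are not known exactly. Their poses are not given: they have to be found in the camera images.
- stand: White plastic ejector stand fixed to the table, 76 mm wide (its x), 164 mm long (its y). Origin at table height straight under the nest centre; x across, y the way the piston rolls, z up. In order along +y: spring key, back wall, nest with the piston (floor 43 mm high, cheeks 56 mm high at x +-33 to 37 mm), lip, steel ramp sloping down 14 degrees to an open end. Free room above.
- piston: Steel cylinder with two thin black bands, 36 mm diameter, 56 mm long, 0.19 to 0.33 kg, lying along the stand's x in the nest. Origin mid-axis, at stand (0, 0, 61 mm); its frame turns as it rolls. When the key is pressed some 7 to 11 mm it is lifted over the lip and rolls down the ramp to the stand's +y, off the end in under a second. It leans only lightly on a finger.
- key_top (a point): Centre of the key's flat top, a grey plate 40 mm (x) by 34 mm (y), at stand (0, -43 mm): it spans y -60 to -26 mm. 63 mm high when up, 50 mm when fully down (then level with the lip). Axes as the stand's.
- back_wall (a point): Middle of the top edge of the back wall between key and nest: 3 mm thick, y -22 to -19 mm, 58 mm high, 73 mm wide. It is fixed: a fingertip on the key needs to stay clear of it. Axes as the stand's.
- key (a joint): How far the key is pressed straight down, in m: 0 up, 0.013 at its hard stop; it springs back when let go. It moves from about 1.3 N on, needs about 2.6 N to be fully down, and 2 to 4.5 N more while it lifts the piston.
- lip (a point): Middle of the lip, the top edge of the ramp, at stand (0, 15 mm), 50 mm high. The ramp surface falls from here 1 mm for each 4 mm of y. On the ramp the piston's axis runs about 18.5 mm over the surface, so a tip at the pressed key's height (50 mm) stands over the ramp yet below the axis: two fingers in line with the stand's y, open 75 to 85 mm, can press the key and bar the ramp at once.
- ramp_end (a point): Middle of the open lower edge of the ramp's surface, at stand (0, 95 mm), 30 mm high. The ramp is 65 mm wide between kerbs standing 8 mm over it. Past this edge the piston drops to the table. Axes as the stand's.
- nozzle_wide: wide filling nozzle, a steel cone 75 mm tall standing on a flange 52 mm across; origin at the centre of its underside. A bystander.
- nozzle_slim: slim filling nozzle, a steel cone 80 mm tall standing on a flange 48 mm across; origin at the centre of its underside. A bystander.
- spice_jar: spice jar with a white cap, 52 mm across, 85 mm tall; origin at the centre of its underside. A bystander.
- steel_cup: steel cup, 64 mm across the rim, 60 mm tall; origin at the centre of its underside. A bystander.
- union_nut: flat steel ring, 68 mm outside, 22 mm high, lying on the table beyond the foot of the ramp; origin at the centre of its underside. A bystander.
- spatula: spatula lying well to the side; a bystander.
- bowl: green plastic bowl, 200 mm across, 80 mm tall, well to the side; a bystander.
Not all that is in view belongs to the job. What is shaped like the piston but blue is not meant.

How it is judged:
By the outcome, as a careful person would: the job done as asked, in the order asked, and still so for the second after the job is handed in, while the arm keeps its last pose, push and grip.
It also fails if it takes over 32 s, if anything falls off the work surface, if the arm or the gripper's body presses on something with over 40 N, if the wrist force passes 120 N, or if a joint passes its speed limit or range.

## Working session

There is one attempt and no reset: what is moved stays moved. The work goes in short steps, Python scripts to look and compute and a tool call to move; the robot and the scene stay as the last step left them, time stands still between calls to the robot, and variables do not carry over. Pictures are saved under pics/ and viewed, about 8 in all and at most 12, crops included, and the job is handed in when it is done.

Besides the shell and the picture viewer there is one more tool, called after ">>>" as name(argument=value, ...), one argument or row to a line, values as JSON. apply_moves: Moves the arm, as the interface text tells. Its arguments: {"type":"object","properties":{"plan":{"type":"array"}},"required":["plan"]}

```bash
mkdir -p pics; cat > h.py <<'E'
import numpy as np, cv2
from scipy.spatial.transform import Rotation as R
from bench import sense, cams, ctrl
def pose(name,s=None):
    c=cams.camera_info(name)
    if 'T_tool_cam' in c:
        T=np.array(c['T_tool_cam']); W=np.eye(4); W[:3,:3]=R.from_quat(s['orientation']).as_matrix(); W[:3,3]=s['tcp_pos']
        M=np.linalg.inv(W@T)
    else:
        M=np.eye(4); M[:3,:3]=R.from_rotvec(np.ravel(c['rvec'])).as_matrix(); M[:3,3]=np.ravel(c['tvec'])
    return c,M
def ray(name,uv,z,s=None):
    c,M=pose(name,s); d=np.array([(uv[0]-c['cx'])/c['fx'],(uv[1]-c['cy'])/c['fy']]); p=d.copy()
    for _ in range(20): p=d/(1+c['k1']*(p@p))
    Ri=M[:3,:3].T; o=-Ri@M[:3,3]; v=Ri@np.array([p[0],p[1],1]); return o+v*(z-o[2])/v[2]
def proj(name,P,s=None):
    c,M=pose(name,s); q=M[:3,:3]@np.array(P)+M[:3,3]; p=q[:2]/q[2]; p=p*(1+c['k1']*(p@p)); return p*[c['fx'],c['fy']]+[c['cx'],c['cy']]
E
python3 - <<'E'
from h import *
s=sense(); print(s)
a=cams.grab_frame('scene'); b=cams.grab_frame('top')
cv2.imwrite('pics/scene.png',a); cv2.imwrite('pics/top.png',b)
cv2.imwrite('pics/top_b.png',cv2.resize(b,(768,576),interpolation=cv2.INTER_CUBIC))
E
```

```text
{'time': 0.0, 'q': array([-1.32502183e+00,  8.74841951e-02,  1.75176788e-01,  1.65980234e+00,
       -5.74085643e-06,  1.57080194e+00]), 'joint_velocities': array([-4.37320393e-04,  3.14718173e-05, -9.80564895e-05,  6.36908860e-04,
        1.37500340e-04,  2.03878109e-03]), 'joint_torque': array([-1.57052211e-03, -5.20393002e+01,  4.64799142e+01,  1.62578851e-02,
        3.07522566e-05,  3.84311207e-06]), 'tcp_pos': array([ 133.75710784, -533.23189773,  204.49171864]), 'orientation': array([ 7.88448364e-01, -6.15100599e-01, -5.19551064e-04, -4.01677619e-04]), 'contact_force': array([-0.17408717, -0.43917168, -0.69896917]), 'moment': array([0.03781848, 0.01896931, 0.03064246]), 'width': 85.19375143090328}
```

View pics/top_b.png

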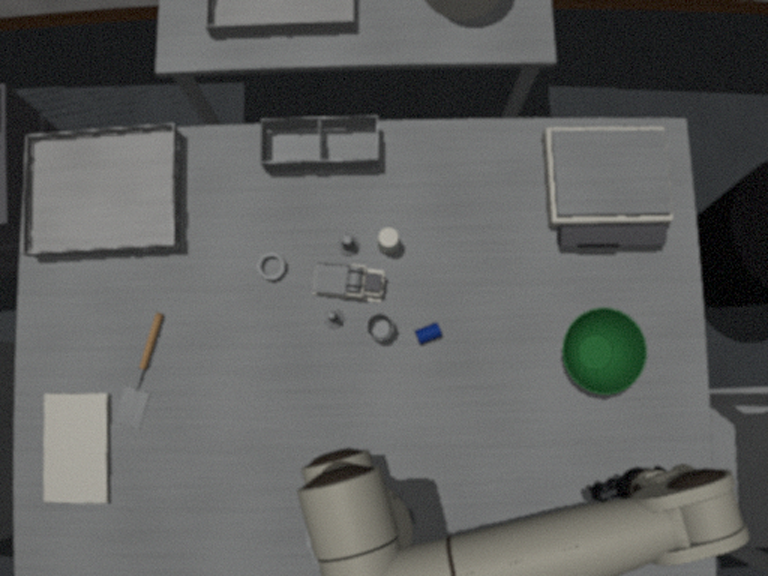

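View pics/scene.png

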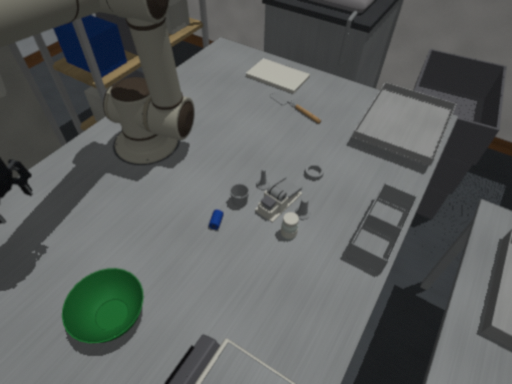

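The top view (768x576) shows the stand at about (348,281). The key plate is at (375,283) and the ramp end at about (315,279), so the piston rolls toward world +y. Next I'll measure these points.

```bash
python3 - <<'E'
from h import *
for n,u,v,z in [('key',375,283,63),('piston',355,280,75),('end',315,279,30),('jar',389,239,85),('cup',381,328,60),('noz1',348,243,60),('noz2',334,318,60),('nut',272,266,22)]:
    print(n,ray('top',(u/1.5,v/1.5),z).round(0))
b=cv2.imread('pics/top.png')[150:230,165:285]
cv2.imwrite('pics/c.png',cv2.resize(b,None,fx=6.5,fy=6.5,interpolation=cv2.INTER_CUBIC))
s=sense(); print(R.from_quat(s['orientation']).as_matrix().round(3)); print(cams.camera_info('wrist')['T_tool_cam'])
E
```

```text
key [571. -47.  63.]
piston [577.  -2.  75.]
end [589.  95.  30.]
jar [669. -82.  85.]
cup [467. -59.  60.]
noz1 [667.  14.  60.]
noz2 [492.  49.  60.]
nut [624. 198.  22.]
[[ 0.243 -0.97  -0.   ]
 [-0.97  -0.243  0.001]
 [-0.001 -0.    -1.   ]]
[[ 9.99999705e-01 -5.84637617e-04  4.98291837e-04 -1.54984541e+00]
 [ 4.32032455e-04  9.64391596e-01  2.64478096e-01 -6.72768850e+01]
 [-6.35172304e-04 -2.64477803e-01  9.64391564e-01 -1.68488624e+02]
 [ 0.00000000e+00  0.00000000e+00  0.00000000e+00  1.00000000e+00]]
```

View pics/c.png

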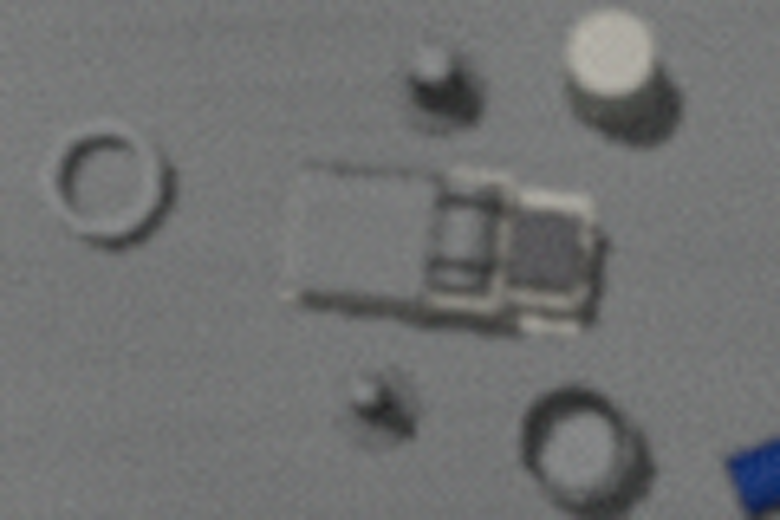

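The key measures at about (571,-47), the piston at (577,-2) and the ramp end at (589,95). The spacings fit the stand's drawing, with its +y running about 6° off world +y toward +x. I'll move over the stand, with the jaws along its y axis. The half-turned wrist keeps joint 6 near 0.

>>> apply_moves(
  plan=[
    [2,3,0.5,0,0,0.14,1],
    [5,7,0.5,0,0,0.28,1],
    [8,11,0.5,0,0,0.42,1],
    [11,14,0.5,0,0,0.56,1],
    [13.5,17,0.5,0,0,0.7,1],
    [16,20,0.5,0,0,0.84,1],
    [19,23,0.5,0,0,0.98,1],
    [22,26,0.5,0,0,1.12,1],
  ],
)

```text
time: 0.9
tcp_pos: [354.6, -272.0, 210.1]
orientation: [0.995, -0.1, 0.0, 0.0]
contact_force: [1.3, -1.0, -0.7]
width: 85.5
```

>>> apply_moves(
  plan=[
    [3,3,0,0,0,0.14,1],
    [6,6,0,0,0,0.28,1],
    [9,9,0,0,0,0.42,1],
    [12,12,0,0,0,0.56,1],
    [15,15,0,0,0,0.7,1],
    [17,18,0,0,0,0.84,1],
    [19,21,0,0,0,0.98,1],
    [21,24,0,0,0,1.12,1],
  ],
)

```text
time: 1.7
tcp_pos: [564.4, -32.0, 209.7]
orientation: [0.896, 0.444, -0.0, -0.0]
contact_force: [0.7, -0.8, 0.1]
width: 85.3
```

>>> apply_moves(
  plan=[
    [1,2,0,0,0,0.14,1],
    [1.5,3.9,0,0,0,0.28,1],
    [1.5,3.9,0,0,0,0.42,1],
    [1.5,3.9,0,0,0,0.56,1],
    [1.5,3.9,0,0,0,0.56,1],
    [1.5,3.9,0,0,0,0.56,1],
  ],
)

```text
time: 2.3
tcp_pos: [578.7, 5.5, 209.9]
orientation: [0.742, 0.671, -0.0, -0.0]
contact_force: [-0.8, -0.3, -0.4]
width: 85.5
```

```bash
python3 - <<'E'
from h import *
s=sense(); print(s); print(R.from_quat(s['orientation']).as_matrix().round(3))
np.save('s1.npy',np.r_[s['tcp_pos'],s['orientation']])
a=cams.grab_frame('wrist'); cv2.imwrite('pics/w1.png',a)
cv2.imwrite('pics/w1b.png',cv2.resize(a,(768,576),interpolation=cv2.INTER_CUBIC))
E
```

```text
{'time': 2.3, 'q': array([ 9.50205964e-03,  1.59868613e-01,  2.65454761e-01,  1.67687286e+00,
       -2.17930177e-05,  1.09457736e-01]), 'joint_velocities': array([-2.73769363e-03, -3.38303098e-03, -6.39579151e-05, -1.64772750e-03,
        3.55323126e-04,  3.69379706e-03]), 'joint_torque': array([ 2.21022600e-01, -5.63418818e+01,  4.63341665e+01,  2.14424930e-03,
        5.41855945e-03, -3.22301136e-01]), 'tcp_pos': array([578.73190317,   5.49253046, 209.9183531 ]), 'orientation': array([ 7.41548799e-01,  6.70898888e-01, -1.90610239e-04, -1.54614753e-04]), 'contact_force': array([-0.80286522, -0.32144882, -0.44716033]), 'moment': array([-0.03648875, -0.03998618,  0.00491411]), 'width': 85.45372402040984}
[[ 0.1    0.995 -0.   ]
 [ 0.995 -0.1   -0.   ]
 [-0.    -0.    -1.   ]]
```

View pics/w1b.png

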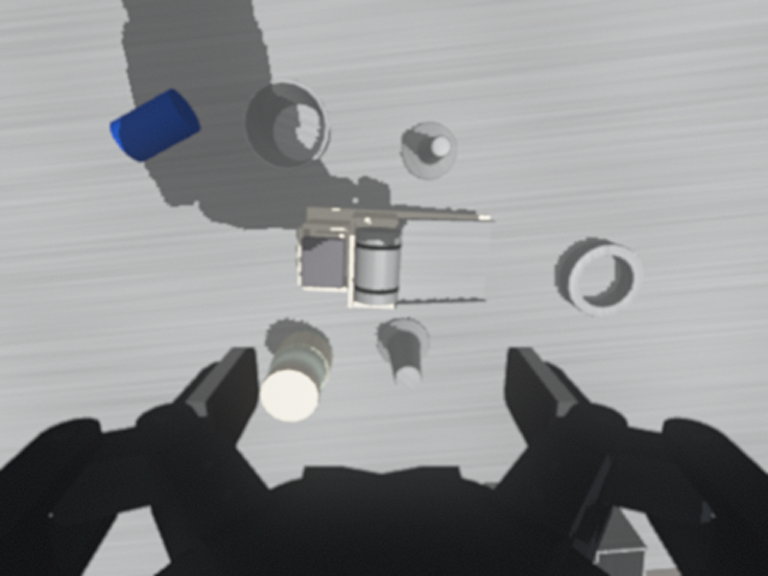

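The wrist view (768x576) shows the key plate at about x 302–348, y 236–288. The piston is centred near (378,266) and the ramp end is at x≈490. I'll crop this for exact points.

```bash
python3 - <<'E'
from h import *
a=cv2.imread('pics/w1.png')[130:215,190:340]
cv2.imwrite('pics/c2.png',cv2.resize(a,None,fx=5,fy=5,interpolation=cv2.INTER_CUBIC))
v=np.load('s1.npy'); s=dict(tcp_pos=v[:3],orientation=v[3:])
for n,u,w,z in [('key',325,262,63),('pist',378,266,79),('end',490,258,30)]: print(n,ray('wrist',(u/1.5,w/1.5),z,s).round(1))
E
```

```text
key [576.9 -37.   63. ]
pist [580.6   4.5  79. ]
end [594.5  99.7  30. ]
```

View pics/c2.png

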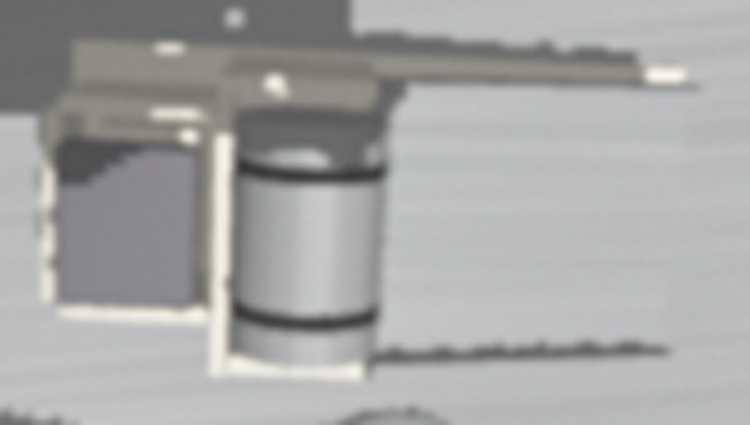

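```bash
python3 - <<'E'
from h import *
v=np.load('s1.npy'); s=dict(tcp_pos=v[:3],orientation=v[3:])
W={}
for n,u,w,z in [('k00',57,140,63),('k10',197,148,63),('k11',197,305,63),('k01',57,302,63),('wallA',226,133,58),('wallB',220,375,58),('bandA',310,175,79),('bandB',303,318,79),('pL',234,245,61),('pR',382,245,61),('eA',695,85,38),('eB',668,350,38)]:
    W[n]=ray('wrist',(190+u/5,130+w/5),z,s); print(n,W[n].round(1))
k=sum(W[n] for n in('k00','k10','k11','k01'))/4; w=(W['wallA']+W['wallB'])/2; e=(W['eA']+W['eB'])/2; b=(W['bandA']+W['bandB'])/2
print('key',k,'wall',w,'pist',b,'end',e)
for p,q in(('k00','k10'),('k01','k11')): d=W[q]-W[p]; print(np.hypot(*d[:2]),np.degrees(np.arctan2(d[0],d[1])))
for d in(W['wallB']-W['wallA'],W['bandB']-W['bandA'],W['eB']-W['eA']): print(np.hypot(*d[:2]),np.degrees(np.arctan2(-d[1],d[0])))
for p in(w,b,e): d=p-k; print(np.hypot(*d[:2]),np.degrees(np.arctan2(d[0],d[1])))
# top cam same
for n,u,w_,z in[('key',548,250,63),('pist',462,238,79),('end',292,230,30)]: print(n,ray('top',(165+u/6.5,150+w_/6.5),z))
E
```

```text
k00 [555.7 -51.8  63. ]
k10 [560.7 -19.9  63. ]
k11 [598.2 -24.6  63. ]
k01 [594.1 -57.7  63. ]
wallA [558.7 -13.2  58. ]
wallB [617.9 -21.8  58. ]
bandA [566.7   5.9  79. ]
bandB [599.3   0.9  79. ]
pL [585.  -14.2  61. ]
pR [588.5  20.7  61. ]
eA [561.4 101.6  38. ]
eB [629.4  92.7  38. ]
key [577.19754475 -38.50474982  63.        ] wall [588.30663645 -17.50076138  58.        ] pist [583.01938845   3.41773352  79.        ] end [595.38942033  97.10859811  38.        ]
32.34461364531166 9.040044546357722
33.379856619945805 7.022385809929891
59.857894800330406 8.204813680379473
32.953544303686336 8.62760732094715
68.57809591685991 7.45157614205847
23.760880637353953 27.87453860454884
42.32479737805568 7.906192696317415
136.8280836395789 7.640340813101593
key [571.77051728 -44.84738737  63.        ]
pist [5.76887434e+02 2.42297087e-01 7.90000000e+01]
end [590.84448091  94.88887207  30.        ]
```

The yaw is about 7.9°, and the wrist measurements agree with each other: key to piston 42.3 mm against the nominal 43, and key to end about 137 against 138. The top view reads about 6 mm away, but it is coarser. I'll go lower and check the fingertip against the key directly.

>>> apply_moves(
  plan=[
    [0.2,0.2,-3,0,0,-0.02,1],
    [0.45,0.4,-6,0,0,-0.038,1],
    [0.45,0.4,-9,0,0,-0.038,1],
    [0.45,0.4,-11,0,0,-0.038,1],
    [0.45,0.4,-11,0,0,-0.038,1],
    [0.45,0.4,-11,0,0,-0.038,1],
  ],
)

```text
time: 2.95
tcp_pos: [583.3, 9.4, 100.8]
orientation: [0.753, 0.658, 0.0, 0.0]
contact_force: [0.0, 0.4, 0.1]
width: 85.5
```

```bash
python3 - <<'E'
from h import *
s=sense(); print(s['tcp_pos'],s['contact_force'],s['width'])
a=cams.grab_frame('wrist'); cv2.imwrite('pics/w2.png',a)
b=cv2.resize(a,(768,576),interpolation=cv2.INTER_CUBIC)
O=np.array([583.1,4.1,0]);th=np.radians(7.9);ux=np.array([np.cos(th),-np.sin(th),0]);uy=np.array([np.sin(th),np.cos(th),0]);
def P(x,y,z): return tuple(int(round(t*1.5)) for t in proj('wrist',O+x*ux+y*uy+[0,0,z],s))
for x,y,z in[(-20,-60,63),(20,-60,63),(20,-26,63),(-20,-26,63),(36,-20.5,58),(-36,-20.5,58),(32,95,30),(-32,95,30)]: cv2.circle(b,P(x,y,z),3,(0,0,255),1)
# finger pad face lower tips projected (tool x +-42.5, z -13) 
M=R.from_quat(s['orientation']).as_matrix()
for x in(-42.5,42.5,-57,57):
  for y in (-11,11): cv2.circle(b,tuple(int(round(t*1.5)) for t in proj('wrist',s['tcp_pos']+M@np.array([x,y,-13]),s)),3,(0,255,0),1)
cv2.imwrite('pics/w2b.png',b)
E
```

```text
[583.31437259   9.39034579 100.79969755] [0.01452307 0.43142666 0.13287158] 85.4561810297221
```

View pics/w2b.png

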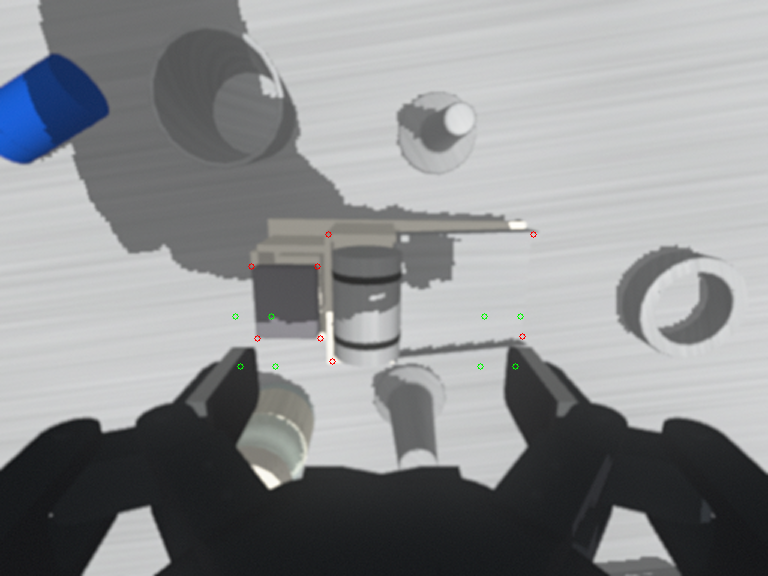

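```bash
python3 - <<'E'
from h import *
I=dict(tcp_pos=np.zeros(3),orientation=np.array([0,0,0,1.]))
for uv in[(256,348),(233,348),(258,388),(506,348),(531,348),(504,388)]:
    a=ray('wrist',(uv[0]/1.5,uv[1]/1.5),0,I);b=ray('wrist',(uv[0]/1.5,uv[1]/1.5),-50,I)
    print(uv,a.round(1),b.round(1))
a=cv2.imread('pics/w2.png')
c=np.hstack([a[215:300,120:185],a[215:300,325:390]])
cv2.imwrite('pics/f.png',cv2.resize(np.clip(c.astype(float)*2.2,0,255).astype(np.uint8),None,fx=6,fy=6,interpolation=cv2.INTER_CUBIC))
E
```

```text
(256, 348) [-54.    8.9   0. ] [-37.5 -13.8 -50. ]
(233, 348) [-64.1   8.9   0. ] [-44.7 -13.8 -50. ]
(258, 388) [-54.6  28.6   0. ] [-38.    0.1 -50. ]
(506, 348) [56.8  8.9  0. ] [ 40.4 -13.8 -50. ]
(531, 348) [67.9  8.9  0. ] [ 48.2 -13.8 -50. ]
(504, 388) [57.5 28.7  0. ] [ 40.9   0.1 -50. ]
```

View pics/f.png

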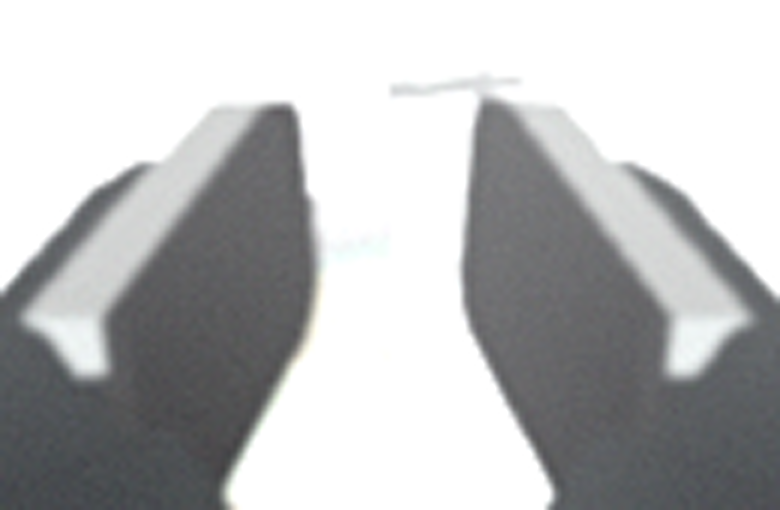

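The stand outline from the model lands on the picture to about 1 mm, so the lateral alignment is good. The key finger will be at stand y -37 to -52. The visible tips suggest they may sit farther back than 13 mm, so I'll go down carefully and find contact by force.

>>> apply_moves(
  plan=[
    [0,0,-1.5,0,0,0,1],
    [0,0,-3,0,0,0,1],
    [0,0,-4.2,0,0,0,1],
    [0,0,-4.2,0,0,0,1],
    [0,0,-4.2,0,0,0,1],
  ],
)

```text
time: 3.5
tcp_pos: [583.0, 9.5, 57.7]
orientation: [0.753, 0.658, -0.0, -0.0]
contact_force: [-0.1, -0.0, 1.3]
width: 85.8
```

```bash
python3 - <<'E'
from h import *
s=sense(); print(s['tcp_pos'],s['contact_force'],s['width'])
a=cams.grab_frame('wrist')
cv2.imwrite('pics/w3b.png',cv2.resize(a,(768,576),interpolation=cv2.INTER_CUBIC))
E
```

```text
[583.0128277    9.53552382  57.73676755] [-0.0738762  -0.00440575  1.25250174] 85.76631146996668
```

View pics/w3b.png

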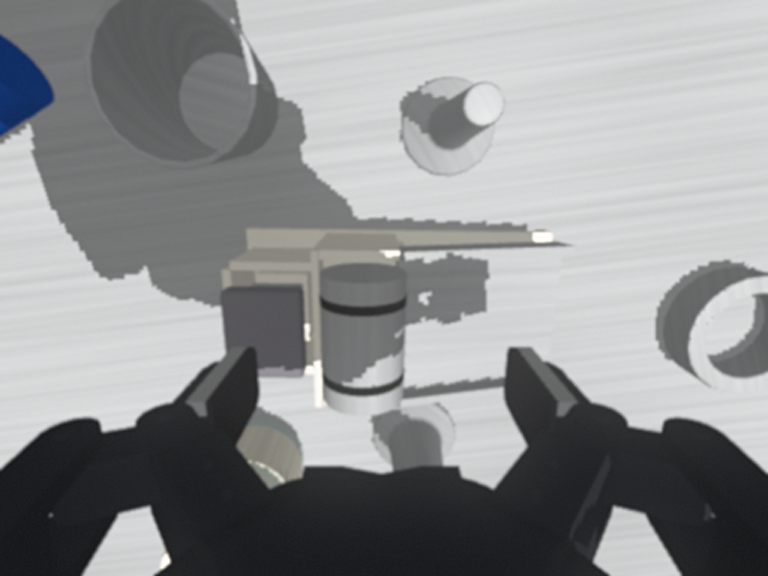

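The finger tip, at about (256,348–388), is approaching over the key plate at x 222–304, y 285–372. The piston is still in its nest. I'll continue in small steps.

>>> apply_moves(
  plan=[
    [0,0,-0.4,0,0,0,1],
    [0,0,-0.4,0,0,0,1],
  ],
)

```text
time: 3.75
tcp_pos: [583.4, 9.5, 54.1]
orientation: [0.753, 0.658, 0.0, 0.0]
contact_force: [0.4, -0.3, 0.1]
width: 85.5
```

>>> apply_moves(
  plan=[
    [0,0,-0.4,0,0,0,1],
    [0,0,-0.4,0,0,0,1],
  ],
)

```text
time: 3.95
tcp_pos: [583.1, 9.5, 49.7]
orientation: [0.753, 0.658, -0.0, -0.0]
contact_force: [-0.8, -0.3, 0.5]
width: 85.4
```

>>> apply_moves(
  plan=[
    [0,0,-0.4,0,0,0,1],
    [0,0,-0.4,0,0,0,1],
  ],
)

```text
time: 4.15
tcp_pos: [583.1, 9.5, 45.6]
orientation: [0.753, 0.658, -0.0, -0.0]
contact_force: [-0.2, 0.1, -0.2]
width: 85.3
```

>>> apply_moves(
  plan=[
    [0,0,-0.4,0,0,0,1],
    [0,0,-0.4,0,0,0,1],
  ],
)

```text
time: 4.35
tcp_pos: [583.0, 9.6, 41.6]
orientation: [0.753, 0.658, -0.0, -0.0]
contact_force: [0.1, 0.0, -0.6]
width: 85.3
```

```bash
python3 - <<'E'
from h import *
s=sense(); print(s['tcp_pos'],s['contact_force'],s['moment'],s['width'])
a=cams.grab_frame('wrist')
cv2.imwrite('pics/w4b.png',cv2.resize(a,(768,576),interpolation=cv2.INTER_CUBIC))
s=sense(); print(s['contact_force'])
E
```

```text
[583.04323001   9.55081578  41.57026763] [ 0.0879257   0.03432177 -0.55530417] [-0.01630797 -0.0426548  -0.03177381] 85.33046796809106
[-0.00725263  0.21119303  0.01823737]
```

View pics/w4b.png

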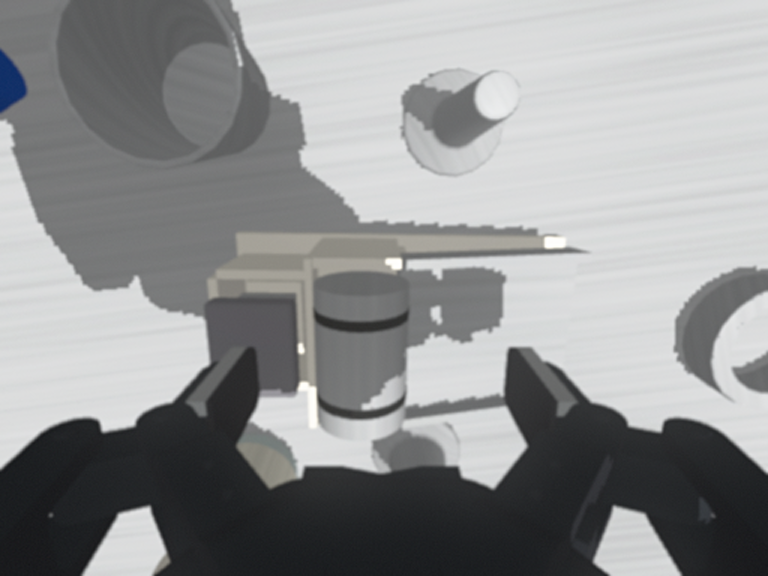

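Still no contact at TCP z 41.6, so the open tips do sit farther back, at roughly z 75. Narrowing the jaws to about 77 mm swings the tips forward and gives the piston more room under the gripper body. Then I'll continue down.

>>> apply_moves(
  plan=[
    [0,0,0,0,0,0,0.82],
    [0,0,0,0,0,0,0.82],
    [0,0,-0.3,0,0,0,0.82],
    [0,0,-0.3,0,0,0,0.82],
    [0,0,-0.3,0,0,0,0.82],
  ],
)

```text
time: 4.9
tcp_pos: [583.2, 9.5, 39.1]
orientation: [0.753, 0.658, -0.0, -0.0]
contact_force: [0.2, -0.0, 0.0]
width: 77.7
```

```bash
python3 - <<'E'
from h import *
s=sense(); print(s['tcp_pos'],s['contact_force'],s['moment'],s['width'])
a=cams.grab_frame('wrist')
cv2.imwrite('pics/w5b.png',cv2.resize(a,(768,576),interpolation=cv2.INTER_CUBIC))
s=sense(); print(s['contact_force'])
E
```

```text
[583.24731884   9.5204868   39.05041216] [ 0.21864433 -0.01037367  0.01286134] [ 0.01854765 -0.051143    0.03768089] 77.65240572737684
[ 0.60216125 -0.97188011  0.37865515]
```

View pics/w5b.png

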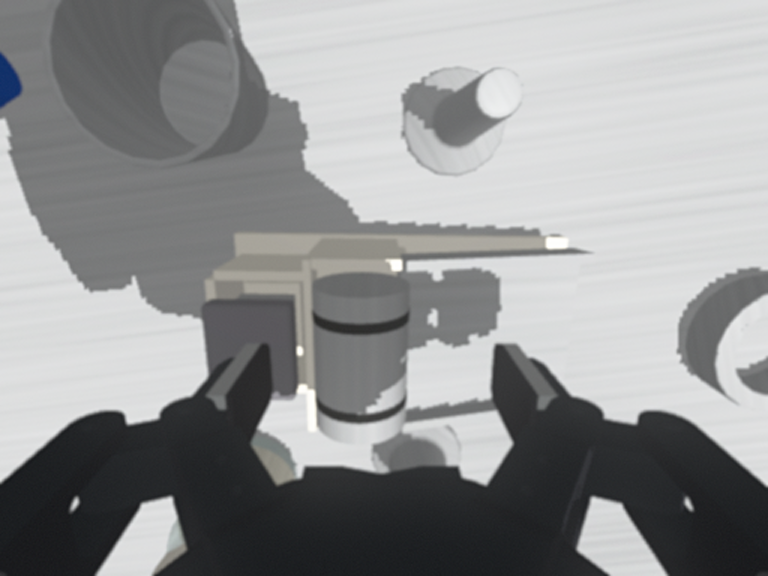

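The jaws are at 77.7 mm, with the tips at x 270 and 493, row 345. The left tip hangs over the key, clear of the wall, and the right one over the ramp. I'll keep going down with a force check.

>>> apply_moves(
  plan=[
    [0,0,-0.3,0,0,0,0.82],
    [0,0,-0.5,0,0,0,0.82],
    [0,0,-0.5,0,0,0,0.82],
  ],
)

```text
time: 5.25
tcp_pos: [583.1, 9.5, 33.7]
orientation: [0.753, 0.658, -0.0, -0.0]
contact_force: [-0.1, 0.4, -0.7]
width: 77.6
```

>>> apply_moves(
  plan=[
    [0,0,-0.3,0,0,0,0.82],
    [0,0,-0.3,0,0,0,0.82],
  ],
)

```text
time: 5.45
tcp_pos: [583.1, 9.5, 30.7]
orientation: [0.753, 0.658, -0.0, -0.0]
contact_force: [-0.0, 0.1, -0.6]
width: 78.1
```

>>> apply_moves(
  plan=[
    [0,0,-0.3,0,0,0,0.82],
    [0,0,-0.3,0,0,0,0.82],
  ],
)

```text
time: 5.65
tcp_pos: [583.1, 9.5, 27.7]
orientation: [0.753, 0.658, -0.0, -0.0]
contact_force: [-0.1, 0.6, -0.5]
width: 77.9
```

>>> apply_moves(
  plan=[
    [0,0,-0.2,0,0,0,0.82],
    [0,0,-0.2,0,0,0,0.82],
  ],
)

```text
time: 5.85
tcp_pos: [583.4, 9.5, 26.1]
orientation: [0.753, 0.658, 0.0, 0.0]
contact_force: [-0.2, 0.0, 2.3]
width: 77.7
```

```bash
python3 - <<'E'
from h import *
s=sense(); print(s['tcp_pos'],s['contact_force'],s['moment'],s['width'])
a=cams.grab_frame('wrist'); b=cams.grab_frame('scene')
x=cv2.resize(b[150:260,210:350],(560,440),interpolation=cv2.INTER_CUBIC)
y=cv2.resize(a[140:310,90:350],(560,366),interpolation=cv2.INTER_CUBIC)
cv2.imwrite('pics/w6b.png',cv2.resize(np.vstack([x,np.clip(y*1.4,0,255).astype(np.uint8)]),None,fx=.74,fy=.74,interpolation=cv2.INTER_AREA))
for _ in range(1): print(sense()['contact_force'])
E
```

```text
[583.410373     9.52933447  26.13092402] [-0.20261871  0.00987243  2.25006512] [-0.0614716   0.00561389  0.05541588] 77.68692695168002
[-0.09339166 -0.02694757  2.24801607]
```

View pics/w6b.png

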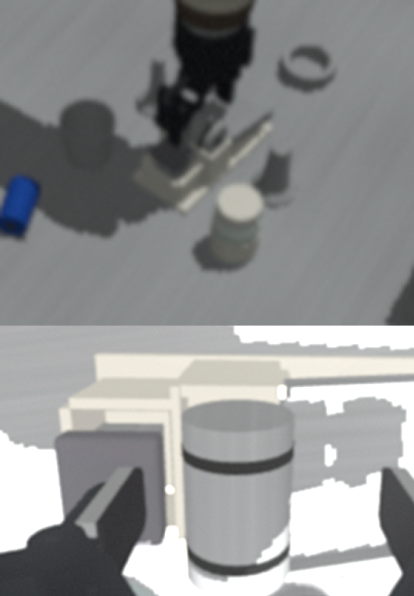

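The fingertip is now on the key, with 2.3 N at TCP z 26.1. The wrist crop shows it clear of the wall and the other finger over the ramp. Now I'll press.

>>> apply_moves(
  plan=[
    [0,0,-0.2,0,0,0,0.82],
    [0,0,-0.4,0,0,0,0.82],
    [0,0,-0.6,0,0,0,0.82],
    [0,0,-0.6,0,0,0,0.82],
  ],
)

```text
time: 6.35
tcp_pos: [583.4, 9.5, 20.0]
orientation: [0.753, 0.658, 0.0, 0.0]
contact_force: [-0.4, 0.2, 4.6]
width: 77.6
```

>>> apply_moves(
  plan=[
    [0,0,-0.2,0,0,0,0.82],
    [0,0,-0.4,0,0,0,0.82],
    [0,0,-0.4,0,0,0,0.82],
  ],
)

```text
time: 6.65
tcp_pos: [583.4, 9.6, 15.8]
orientation: [0.753, 0.658, 0.0, -0.0]
contact_force: [1.0, 0.2, 2.4]
width: 77.9
```

```bash
python3 - <<'E'
from h import *
s=sense(); print(s['tcp_pos'],s['contact_force'],s['moment'],s['width'])
a=cams.grab_frame('wrist')
cv2.imwrite('pics/w7b.png',cv2.resize(a,(768,576),interpolation=cv2.INTER_CUBIC))
E
```

```text
[583.40518772   9.56188284  15.78424819] [0.97270429 0.18456122 2.40045814] [-0.06060294 -0.18597268  0.0026957 ] 77.93085579902929
```

View pics/w7b.png

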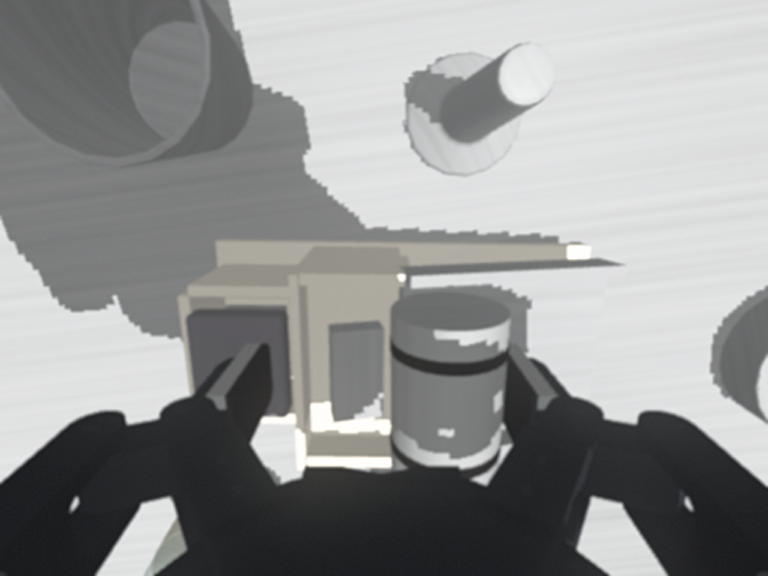

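The piston has popped out and rests on the ramp against the right finger, at about (450,380). The ejector is visible in the empty nest. I'll press the key to its stop and let everything settle.

>>> apply_moves(
  plan=[
    [0,0,-0.1,0,0,0,0.82],
    [0,0,-0.2,0,0,0,0.82],
    [0,0,-0.2,0,0,0,0.82],
  ],
)

```text
time: 7.0
tcp_pos: [583.4, 9.6, 14.2]
orientation: [0.753, 0.658, 0.0, -0.0]
contact_force: [0.4, 0.7, 2.2]
width: 77.5
```

>>> apply_moves(
  plan=[
    [0,0,-0.1,0,0,0,0.82],
    [0,0,-0.1,0,0,0,0.82],
  ],
)

```text
time: 7.2
tcp_pos: [583.4, 9.6, 13.6]
orientation: [0.753, 0.658, 0.0, 0.0]
contact_force: [-1.4, 2.5, 6.2]
width: 77.7
```

>>> apply_moves(
  plan=[
    [0,0,0,0,0,0,0.82],
    [0,0,0,0,0,0,0.82],
    [0,0,0,0,0,0,0.82],
    [0,0,0,0,0,0,0.82],
    [0,0,0,0,0,0,0.82],
  ],
)

```text
time: 7.7
tcp_pos: [583.5, 9.6, 13.6]
orientation: [0.753, 0.658, 0.0, 0.0]
contact_force: [-1.2, 1.7, 7.1]
width: 77.9
```

```bash
python3 - <<'E'
from h import *
f=[]
for i in range(9):
    s=sense(); a=cams.grab_frame('wrist')
    if i in(0,4,8): f.append(a); print(s['tcp_pos'].round(2),s['contact_force'].round(2),s['moment'].round(3),round(s['width'],1))
cv2.imwrite('pics/w8.png',f[-1])
g=[cv2.GaussianBlur(x,(5,5),0).astype(int)[190:310,250:345] for x in f]
print('roi diff max',abs(g[1]-g[0]).max(),abs(g[2]-g[0]).max())
# piston shift vs previous picture (top band row/col): darkest pixels in piston area
p=cv2.resize(cv2.imread('pics/w7b.png'),(512,384),interpolation=cv2.INTER_AREA)
for im in(p,f[-1]):
    r=im[190:300,255:345].max(2); ys,xs=np.where(r[:80,:78]<60); print(len(xs),xs[ys<65].mean()+255,ys[ys<65].mean()+190)
E
```

```text
[583.46   9.57  13.64] [-1.21  1.69  7.1 ] [ 0.048  0.22  -0.039] 77.9
[583.45   9.59  13.63] [-0.88  1.71  7.18] [-0.016  0.243 -0.087] 77.8
[583.45   9.59  13.64] [-0.2   1.27  7.21] [ 0.009  0.204 -0.066] 77.9
roi diff max 1 1
470 297.25106382978726 243.19787234042553
487 297.21560574948666 245.4681724845996
```

```bash
python3 -c "
from h import *
print(ctrl.job_done())"
```

```text
the job is handed in; nothing more can be done
None
```

I pressed the key down with one finger. The piston popped out of its nest, rolled onto the ramp and stopped against the other finger. I handed the job in holding that pose, at about 8 s of the 32 s limit.

- **Key:** it appears to be at its hard stop. The fingertip went about 13 mm below first contact, and the push rose from 2.2 N to a steady 7.2 N.
- **Piston:** it lay still. The part of the wrist picture around it did not change over about 0.4 s, and a light 1.3–1.7 N push along y showed as it leaned on the finger.
- **Other things on the table:** the moves stayed clear of them, and those in view in the last wrist picture had not moved. I took no final overview.

**Checks that disagreed:**
- **Stand position:** the top camera put the stand about 6 mm from where the wrist camera did. I trusted the closer wrist view, and its model of the stand landed within about 1 mm in the next picture.
- **Fingertips:** the open fingertips sat about 36 mm behind the TCP, not the stated 13 mm. I found the key by force instead of by height.
- **Gripper body:** I could not rule out by picture that the piston touches it. The steady 7 N is far below the 40 N limit.

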